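# Hang the ear defenders over the rail

### The job

The noisy run is over: take the yellow ear defenders off the sloping stand and hang them over the horizontal bar of the rail, the headband's crown resting across the bar near its middle and one ear cup hanging on each side of it. Set them down on the bar gently, without banging it, let go and leave them hanging still. Leave the other things on the bench where they are.

Things in the scene. Friction and masses are not known exactly. Their poses are not given: they have to be found in the camera images.
- ear_defenders: Rigid ear defenders, 0.22 kg, 158 mm high: two yellow cups 70 x 33 x 74 mm (x, y, z), inner faces 84 mm, outer 150 mm apart, joined by a blue arched headband. Origin: midway between the cups' undersides. z points to the crown, the arch lies in the y-z plane, x runs across the band's 32 mm width (grip direction). At the start z leans 35 degrees from vertical.
- crown_top (a point): Top of the headband at its crown, 158 mm above the ear defenders' origin along their z. Band and the grey cushion under it are 32 mm wide (x) and together 24 mm thick here; the arch is free on both sides, so it can be gripped across its width. Axes as the ear defenders'.
- crown_seat (a point): Underside of the cushion at the crown, 24 mm below crown_top: the place that rests on the bar. Axes as the ear defenders'.
- stand: Fixed sloping aluminium stand, 150 x 178 mm, about 105 mm high; origin at bench level under the ear defenders' origin. Its two back panels, 81 mm long, lean 35 degrees toward its own -x; the cups rest against them on a sloping ledge with a 9 mm lip. The ear defenders come off along their own z.
- rail: Fixed rail: a round steel bar 18 mm thick and 260 mm long, along the rail's y, on two posts 230 mm apart that stand on a grey base 110 x 280 x 10 mm. Origin: centre of the base at bench level. Bar axis 175 mm above the bench.
- bar_top (a point): Middle of the bar, on its upper side, 184 mm above the bench. y runs along the bar, z up.
- lab_timer: Loose white bench timer, 60 x 64 x 16 mm, lying on the bench; origin under its centre. To be left alone.
- cover_glass_box: Loose small white and blue box, 32 x 32 x 22 mm, on the bench; origin under its centre. To be left alone.

How it is judged:
By the outcome, as a careful person would: the job done as asked, in the order asked, and still so for the second after the job is handed in, with the robot touching nothing.
It also fails if it takes over 43 s, if anything falls off the work surface, if the arm or the gripper's body presses on something with over 40 N, if the wrist force passes 120 N, or if a joint passes its speed limit or range.

### The arm

A 6-joint arm with a two-finger parallel gripper is mounted at the origin on a cart in front of the work surface, level with it; the furniture and walls round the work are solid. World frame = base frame: x ahead of the robot, y to its left, z up, the work surface at z = 0. Lengths are in mm, angles in rad, forces in N, time in s.
With the tool pointing down it reaches from about 400 to 925 mm from the base axis. Payload 12.5 kg.
Tool frame: the origin (TCP) lies on the centre line of the jaws, within the pads' length; the fingertips stand 8 mm ahead of it and the grasp point (between the pads) lies 11 mm behind it; z points along the fingers, x is the direction in which the jaws open and shut, and the axes are right-handed (so a half turn about z gives the same grasp; the last joint's range is limited). The gripper opens to 95 mm and grips with 3 to 60 N. Pads are 20 mm wide; open, the fingers measure 119 mm over their backs; the gripper's body (75 mm by 180 mm) begins 59 mm behind the grasp point.
Start: joints at [1.171, 0.491, 1.559, -0, 1.092, -0.106], TCP at [180.977, 598.242, 222.661] pointing down, gripper open.
Joint ranges: [-3.1, 3.1], [-0.84, 2.19], [0.05, 2.79], [-1.13, 4.28], [0.06, 2.93], [-2.69, 2.69]. Speed limits (rad/s): [2.22, 2.22, 2.79, 3.14, 3.14, 3.14].

### API

Orientations are given as [roll, pitch, yaw] about the fixed x, y, z axes, in that order (R = Rz(yaw) Ry(pitch) Rx(roll)).
In Python, from cell import env gives the robot as it stands. The module is installed in compiled form; this text tells all that it offers.
- The arm moves only by the tool send_rows, never from a script. Its argument "moves" is a list that holds one entry, the list of rows, each a list of 6 numbers: the shift along the tool's x, y, z as a fraction of full scale, then the turn, a rotation vector about the tool's x, y, z as a fraction of full scale. A call has 1 to 12 rows; each row is the pose to reach, as a shift and turn from the pose commanded when the call began, along the tool's axes at that moment; what a row does not reach only later rows make up. Full scale, the value 1, is 0.3 m for a shift and 90 degrees for a turn. A row lasts 1/12 s, in which the tool goes at most 41.7 mm and 7.16 degrees, less where a joint would pass 70% of its speed; a pose out of reach is approached as far as the arm can. A call with a number of a shift or a turn outside -1 to 1 is refused whole. A call with a gripper value outside its range is refused whole. "grip" is the gripper's target within -1 to 1 (shut at 1, half-way at 0, fully open at -1), set as the call begins (left out, the last holds). The fingers move at their own pace and stop on an object; the grip force is fixed at half the most. Time passes only in rows, so rows that repeat a pose let the fingers close. It gives the time, the measured TCP pose, the force and the opening at its end, in the units of the state.
- env.state(): the state, without advancing time (a new reading comes with each control period).
- env.read_camera(name): name is "scene" or "top" or "wrist"; returns a dict with "image" (384x512x3 uint8, red, green, blue), "mtx" (3x3 intrinsics, pixels), "distortion" ([k1, k2, p1, p2, k3] as OpenCV has them; the pictures are not rectified), "T" (4x4, takes a point from camera to world coordinates); the wrist camera has in their place "mount" (4x4, takes a point from camera to tool coordinates, whose origin is the TCP and whose axes are the tool frame's). Camera axes: x right, y up, looking along -z (the intrinsics and any distortion apply to the point x, -y, -z); pixel columns grow to the right and rows downward; lengths in mm; the calibration is good to about 2 mm. A picture is of the moment at which its call begins: read the wrist's pose just before it. There is no depth.
- env.job_done(): hands the job in, once; it reports no verdict.
Trained networks look in the newest picture that a camera, given by its name, has taken for a name from the list of things; names that differ only in an ending like _2 or _b are one class to them, and where a whole thing is asked for, a point or a joint stands for the part that bears it (a point fixed in the world has none). Each returns a list of dicts, best first, with "confidence" (0 to 1); they miss things now and then, are a little off and sometimes report something else, mostly with a low value. They report only what shows in the picture. A call takes as long as a camera call.
- env.look_for(camera, thing): "xy" ([column, row] in pixels, amid what is visible of it).
- env.outline_of(camera, thing): "region" (384x512 bool, what is visible of it) and "xy" ([column, row] in pixels, amid what is visible of it).
The state is a dict: "t": time; "joints": joint angles; "qvel": joint speeds; "tau": joint torques, N m; "eef_pos": TCP position; "tcp_rot": TCP orientation; "ft_force": force on the tool from outside, world axes, zero at the start; "moment": the same for the moment, N m; "opening": opening from 0.0 (shut) to 1.0 (fully open).
Only numpy, scipy, OpenCV 4.12 (cv2) and the standard library are available. Lean on these libraries where they do the work, as an engineer would, in place of code of your own. Each camera call takes 0.05 s, during which the arm holds its last target. There are 200 camera calls.

## Working session

There is one attempt and no reset: what is moved stays moved. The work goes in short steps, Python scripts to look and compute and a tool call to move; the robot and the scene stay as the last step left them, time stands still between calls to the robot, and variables do not carry over. Pictures are saved under pics/ and viewed, about 8 in all and at most 12, crops included, and the job is handed in when it is done.

Besides the shell and the picture viewer there is one more tool, called by a JSON object that holds its "method" and its "body". send_rows: Moves the arm, as the interface text tells. Its arguments: {"type":"object","properties":{"moves":{"type":"array","items":{"type":"array","items":{"type":"array","items":{"type":"number"}}}},"grip":{"type":"number"}},"required":["moves"]}

```bash
mkdir -p pics; ls
python3 - <<'E'
from cell import env
import cv2,numpy as np
ims=[]
for c in ("scene","top"):
    d=env.read_camera(c); ims.append(d["image"]); print(c,d["mtx"].tolist(),d["distortion"],np.round(d["T"],3).tolist())
    for t in ("ear_defenders","crown_top","crown_seat","stand","rail","bar_top"):
        try: print(t,[(np.round(o["xy"],1).tolist(),round(o["confidence"],2)) for o in env.look_for(c,t)][:2])
        except Exception as e: print(t,e)
    cv2.imwrite(f"pics/{c}0.png",cv2.cvtColor(d["image"],cv2.COLOR_RGB2BGR))
s=env.state();print(s)
E
```

```text
pics
scene [[438.0700321276927, 0.0, 252.58114435626814], [0.0, 438.0700321276927, 195.79223891501056], [0.0, 0.0, 1.0]] [-0.16494504  0.          0.          0.          0.        ] [[0.791, 0.256, -0.556, -78.798], [-0.612, 0.352, -0.708, -659.592], [0.014, 0.9, 0.435, 616.633], [0.0, 0.0, 0.0, 1.0]]
ear_defenders [([302.8, 233.9], 0.73)]
crown_top [([300.8, 230.9], 0.76)]
crown_seat []
stand [([294.9, 250.5], 0.69), ([248.2, 208.1], 0.67)]
rail [([244.9, 210.2], 0.58)]
bar_top [([247.8, 206.9], 0.61)]
top [[466.63852111504315, 0.0, 255.60707404337862], [0.0, 466.63852111504315, 187.75830704188283], [0.0, 0.0, 1.0]] [0.04604036 0.         0.         0.         0.        ] [[0.003, 0.992, -0.125, 406.523], [-1.0, 0.002, -0.013, 147.238], [-0.013, 0.125, 0.992, 1265.849], [0.0, 0.0, 0.0, 1.0]]
ear_defenders [([340.8, 188.2], 0.93)]
crown_top [([341.5, 188.7], 0.86)]
crown_seat [([341.9, 192.7], 0.75), ([278.9, 225.0], 0.19)]
stand [([333.1, 177.5], 0.97), ([222.3, 172.2], 0.47)]
rail [([226.4, 172.9], 0.88), ([156.0, 217.9], 0.73)]
bar_top [([221.6, 172.1], 0.89)]
{'t': 0.7, 'joints': array([ 1.17142136e+00,  4.90898517e-01,  1.55890332e+00, -3.31814049e-05,
        1.09165857e+00, -1.05605235e-01]), 'qvel': array([-9.22832254e-04,  5.39882538e-04, -8.68523923e-05,  1.53855660e-03,
       -1.47314139e-03, -2.82016766e-04]), 'tau': array([-3.69917534e-04, -6.12335730e+01, -2.58404267e+01,  6.92846929e-02,
        4.44517122e-02,  2.22516712e-05]), 'eef_pos': array([180.97523793, 598.25105155, 222.66072281]), 'tcp_rot': array([ 3.14154943e+00, -1.28409549e-04,  1.27704189e+00]), 'ft_force': array([-0.06252461, -0.19701567,  0.68758203]), 'moment': array([ 0.01095011, -0.02524282, -0.01601582]), 'opening': 1.0012033731716714}
```

Run:
```python
import cv2
a=cv2.imread("pics/top0.png")[60:290,120:440]; cv2.imwrite("pics/top0c.png",cv2.resize(a,None,fx=2.5,fy=2.5,interpolation=2))
a=cv2.imread("pics/scene0.png")[120:320,160:400]; cv2.imwrite("pics/scene0c.png",cv2.resize(a,None,fx=3,fy=3,interpolation=2))
```

```text
(no output)
```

View pics/top0c.png

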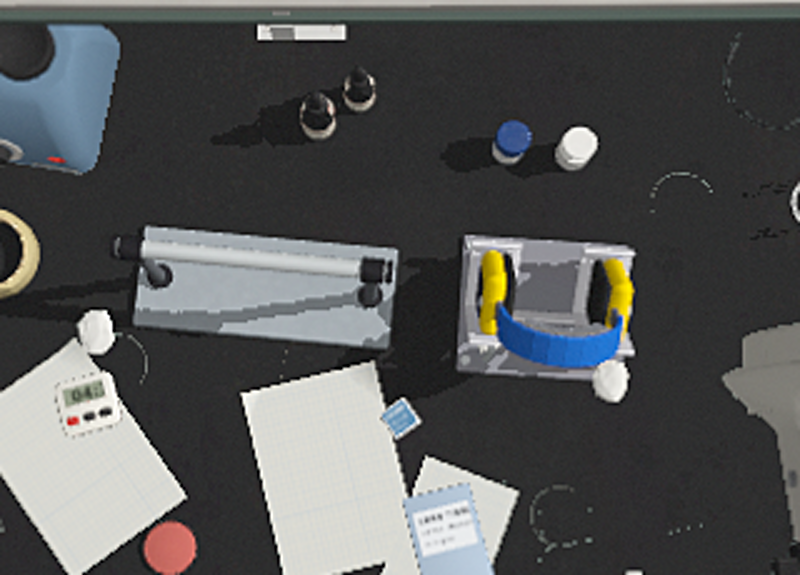

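View pics/scene0c.png

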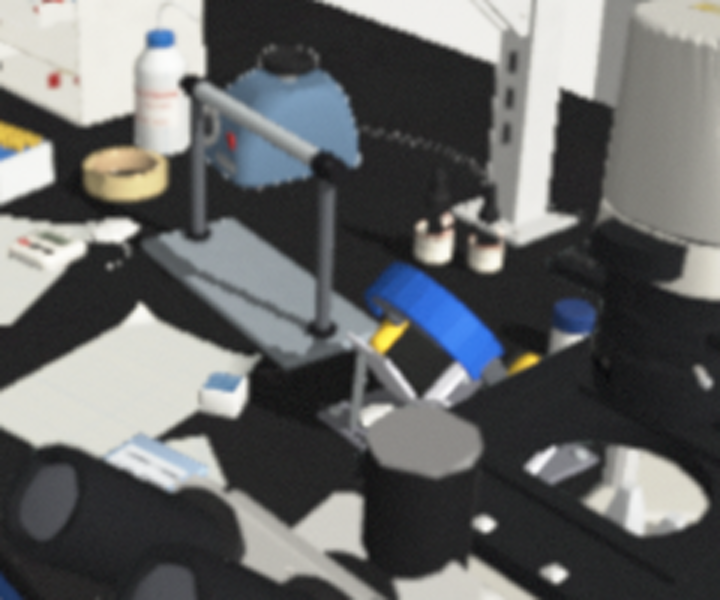

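The top view shows the stand and ear defenders at about (338,190) full-picture pixels, leaning towards the robot (image down). The bar runs from about (170,158) to (270,167), nearly along world y. I need the full views to see the surrounding furniture.

```bash
cat > h.py <<'E'
from cell import env
import cv2,numpy as np
def ray(d,uv,T=None):
    T=np.array(d["T"]) if T is None else T
    p=cv2.undistortPoints(np.array([[uv]],float),np.array(d["mtx"]),np.array(d["distortion"]))[0,0]
    v=T[:3,:3]@np.array([p[0],-p[1],-1.]); return T[:3,3],v
def atz(d,uv,z,T=None):
    o,v=ray(d,uv,T); return o+v*(z-o[2])/v[2]
def proj(d,P,T=None):
    T=np.array(d["T"]) if T is None else T
    q=(np.atleast_2d(P)-T[:3,3])@T[:3,:3]; q=q*[1,-1,-1]
    return cv2.projectPoints(q,np.zeros(3),np.zeros(3),np.array(d["mtx"]),np.array(d["distortion"]))[0][:,0]
E
python3 - <<'E'
from h import *
a=cv2.imread("pics/top0.png");b=cv2.imread("pics/scene0.png")
cv2.imwrite("pics/both.png",cv2.resize(np.hstack([a,b]),(800,300)))
d=env.read_camera("top")
c=lambda u,v:(120+u/2.5,60+v/2.5)
print("bar ends",atz(d,c(128,247),175).round(),atz(d,c(376,270),175).round())
print("base corners",[atz(d,c(*p),10).round().tolist() for p in [(147,226),(398,247),(388,347),(133,326)]])
print("stand corners",[atz(d,c(*p),0).round().tolist() for p in [(459,370),(630,380)]], [atz(d,c(*p),100).round().tolist() for p in [(464,236),(634,248)]])
print("crown", [atz(d,c(560,357),z).round().tolist() for z in (150,170)],[atz(d,c(*p),160).round().tolist() for p in[(500,305),(622,312)]])
s=env.read_camera("scene")
o1,v1=ray(d,c(560,348)); o2,v2=ray(s,(160+440/3,120+310/3))
t=np.linalg.lstsq(np.c_[v1,-v2],o2-o1,rcond=None)[0]; print(o1+v1*t[0],o2+v2*t[1])
E
```

```text
bar ends [613. 363. 175.] [592. 127. 175.]
base corners [[668.0, 375.0, 10.0], [645.0, 100.0, 10.0], [535.0, 111.0, 10.0], [558.0, 388.0, 10.0]]
stand corners [[511.0, 34.0, 0.0], [501.0, -150.0, 0.0]] [[639.0, 36.0, 100.0], [627.0, -134.0, 100.0]]
crown [[512.0, -49.0, 150.0], [510.0, -46.0, 170.0]] [[560.0, 9.0, 160.0], [554.0, -107.0, 160.0]]
[521.64090571 -51.72713308 136.49428999] [539.97270094 -67.18826414 141.08677305]
```

View pics/both.png

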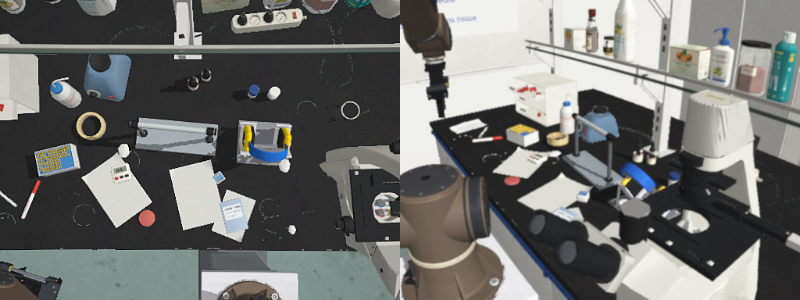

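The full views show a microscope to the right of the stand (y below about -170) and a shelf far behind. The rest is low clutter. Next I'll fit the ear defenders' pose to the outlines in both cameras.

```bash
cat >> h.py <<'E'
from scipy.optimize import minimize
from scipy.spatial.transform import Rotation as Ro
def model():
    P=[]
    t=np.linspace(0,np.pi,60)
    for x in np.linspace(-16,16,9):           # band arch: outer half width ~58, from z 70 to 158
        for r in (0,5,10): P.append(np.c_[np.full(60,x),(60-r)*np.cos(t),80+(78-r)*np.sin(t)])
    g=np.linspace(-1,1,13); 
    X,Y,Z=np.meshgrid(g,g,g); k=(X**2+Z**2<1.15)
    for s in(-1,1): P.append(np.c_[X[k]*35,s*58.5+Y[k]*16.5,37+Z[k]*37])
    return np.vstack(P)
def earR(yaw,tilt=np.radians(-35)): return (Ro.from_euler('z',yaw)*Ro.from_euler('y',tilt)).as_matrix()
def mask(d,p,T=None):
    q=proj(d,model()@earR(p[3]).T+p[:3],T).round().astype(int)
    m=np.zeros((384,512),np.uint8); ok=(q>=0).all(1)&(q[:,0]<512)&(q[:,1]<384); m[q[ok,1],q[ok,0]]=1
    return cv2.morphologyEx(m,cv2.MORPH_CLOSE,np.ones((5,5)))
E
python3 - <<'E'
from h import *
V=[]
for c in("top","scene"):
    d=env.read_camera(c); o=env.outline_of(c,"ear_defenders")[0]; V.append((d,o["region"])); print(c,o["confidence"],o["region"].sum())
    im=d["image"].copy()
    h=cv2.cvtColor(im,cv2.COLOR_RGB2HSV); blue=(h[...,0]>100)&(h[...,0]<125)&(h[...,1]>150)&o["region"]; y,x=np.nonzero(blue); print("blue bbox",x.min(),x.max(),y.min(),y.max())
def cost(p):
    s=0
    for (d,r),w in zip(V,(1,1)):
        m=mask(d,p)
        # distance-based smooth cost
        a=cv2.distanceTransform((~r).astype(np.uint8),2,5); b=cv2.distanceTransform(1-m,2,5)
        s+=np.minimum(a[m>0],15).mean()+np.minimum(b[r],15).mean()
    return s
best=None
for z in(20,50,70):
    f=minimize(cost,[600,-50,z,-.06],method="Nelder-Mead",options=dict(initial_simplex=np.array([[600,-50,z,-.06],[620,-50,z,-.06],[600,-35,z,-.06],[600,-50,z+20,-.06],[600,-50,z,.06]]),maxiter=150))
    print(f.x.round(3),f.fun)
    if best is None or f.fun<best.fun: best=f
p=best.x; print("crown",p[:3]+earR(p[3])@[0,0,158])
out=[]
for (d,r),(x0,y0) in zip(V,((280,110),(240,170))):
    im=d["image"].copy(); cs,_=cv2.findContours(mask(d,p),cv2.RETR_CCOMP,cv2.CHAIN_APPROX_NONE); 
    im=cv2.resize(im[y0:y0+130,x0:x0+130],None,fx=3,fy=3)
    for c in cs: cv2.polylines(im,[((c-[x0,y0])*3+1).astype(np.int32)],True,(255,0,0),1)
    out.append(im)
cv2.imwrite("pics/fit.png",np.hstack(out)[...,::-1])
E
```

```text
top 0.61 1505
blue bbox 312 368 162 205
scene 0.75 1214
blue bbox 282 326 208 244
[ 6.05317e+02 -5.21150e+01  4.59950e+01 -1.20000e-02] 3.8245315551757812
[ 6.05107e+02 -5.27440e+01  4.74290e+01 -5.80000e-02] 3.7624664306640625
[ 6.04858e+02 -5.22540e+01  4.67610e+01 -3.30000e-02] 3.8158669471740723
crown [514.63682418 -47.45237969 176.85491635]
```

View pics/fit.png

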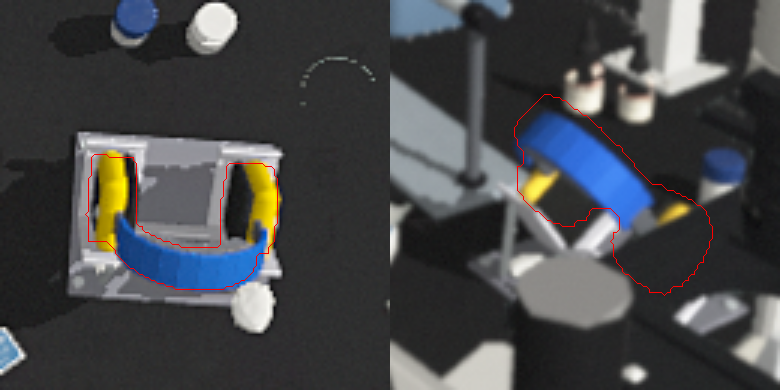

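```bash
cat >> h.py <<'E'
F=np.diag([1,-1,-1.])
def goal(pos,R,s=None):
    s=s or env.state(); p=np.array(s["eef_pos"]); A=Ro.from_euler('xyz',s["tcp_rot"]).as_matrix()
    d=A.T@(np.array(pos)-p); r=Ro.from_matrix(A.T@R).as_rotvec()
    print("row",np.r_[d/300,r/(np.pi/2)].round(4).tolist(),"rows needed",round(np.linalg.norm(d)/41.7,1),round(np.degrees(np.linalg.norm(r))/7.16,1))
E
python3 - <<'E'
from h import *
R=earR(-.057)@F
c=np.array([516,-48,172.])
goal([470,250,340],(Ro.from_euler('z',-.0)*Ro.from_euler('y',-.3)).as_matrix()@F)
goal(c+earR(-.057)@[0,0,110],R)
E
```

```text
row [-0.832, 1.2582, -0.3912, -0.1219, 0.1642, 0.8065] rows needed 11.2 10.5
row [-1.7878, 1.4882, -0.1316, -0.2589, 0.3287, 0.821] rows needed 16.8 11.6
```

{"method": "send_rows", "body": {"moves": [[[-0.66, 1.0, -0.35, -0.12, 0.16, 0.8], [-0.66, 1.0, -0.35, -0.12, 0.16, 0.8], [-0.66, 1.0, -0.35, -0.12, 0.16, 0.8], [-0.66, 1.0, -0.35, -0.12, 0.16, 0.8], [-0.66, 1.0, -0.35, -0.12, 0.16, 0.8], [-0.66, 1.0, -0.35, -0.12, 0.16, 0.8], [-0.66, 1.0, -0.35, -0.12, 0.16, 0.8], [-0.66, 1.0, -0.35, -0.12, 0.16, 0.8], [-0.66, 1.0, -0.35, -0.12, 0.16, 0.8], [-0.66, 1.0, -0.35, -0.12, 0.16, 0.8], [-0.66, 1.0, -0.35, -0.12, 0.16, 0.8], [-0.66, 1.0, -0.35, -0.12, 0.16, 0.8]]]}}

```text
t: 2.0
eef_pos: [411.0, 321.2, 327.9]
tcp_rot: [3.139, -0.294, 0.008]
ft_force: [-0.3, 0.2, -0.3]
opening: 0.999
```

Run:
```python
from h import *
E=earR(-.057); c=np.array([516,-48,172.])
goal(c+E@[0,0,110],E@F)
```

```text
row [0.0614, 1.2192, 0.2508, -0.0166, 0.2013, 0.0374] rows needed 9.0 2.6
```

{"method": "send_rows", "body": {"moves": [[[0.05, 1.0, 0.15, -0.016, 0.2, 0.037], [0.05, 1.0, 0.15, -0.016, 0.2, 0.037], [0.05, 1.0, 0.15, -0.016, 0.2, 0.037], [0.05, 1.0, 0.15, -0.016, 0.2, 0.037], [0.05, 1.0, 0.15, -0.016, 0.2, 0.037], [0.05, 1.0, 0.15, -0.016, 0.2, 0.037], [0.05, 1.0, 0.15, -0.016, 0.2, 0.037], [0.05, 1.0, 0.15, -0.016, 0.2, 0.037], [0.05, 1.0, 0.15, -0.016, 0.2, 0.037], [0.05, 1.0, 0.15, -0.016, 0.2, 0.037]]]}}

```text
t: 2.83
eef_pos: [441.5, 19.8, 289.7]
tcp_rot: [3.139, -0.608, -0.05]
ft_force: [0.4, -0.7, 0.6]
opening: 1.002
```

Run:
```python
from h import *
s=env.state(); d=env.read_camera("wrist")
A=np.eye(4);A[:3,:3]=Ro.from_euler('xyz',s["tcp_rot"]).as_matrix();A[:3,3]=s["eef_pos"];T=A@np.array(d["mount"])
print(s["eef_pos"],s["tcp_rot"],s["joints"].round(2),T.round(2).tolist())
im=d["image"].copy()
for z in(42,):
  p=[516+.574*158,-48-.033*158,172-.819*158,-.057]
  cs,_=cv2.findContours(mask(d,p,T),cv2.RETR_CCOMP,cv2.CHAIN_APPROX_NONE); cv2.polylines(im,cs,True,(255,0,0),1)
print([(o["xy"],o["confidence"]) for o in env.look_for("wrist","crown_top")])
cv2.imwrite("pics/w1.png",cv2.resize(im,(768,576))[...,::-1])
```

```text
[441.51748586  19.80023464 289.67406807] [ 3.13859958 -0.60848447 -0.04972875] [-0.13 -0.04  2.24  0.13  0.34 -0.19] [[0.82, 0.2, -0.54, 352.29], [-0.04, 0.96, 0.29, 97.78], [0.57, -0.21, 0.79, 421.77], [0.0, 0.0, 0.0, 1.0]]
[([246.3, 204.6], 0.8)]
```

View pics/w1.png

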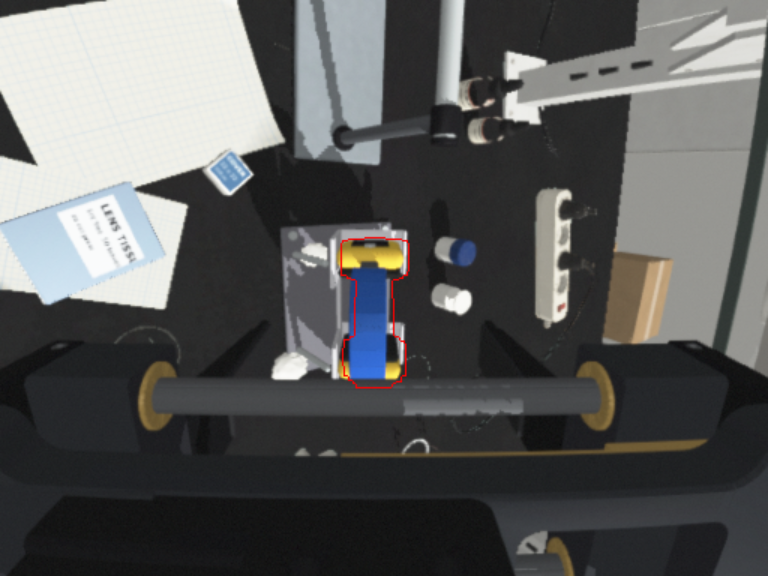

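The wrist view shows the band at about (370,320) in the 768x576 picture, straight ahead. The predicted contour agrees within 2-3 mm across the band. I'll refine the pose, mainly along the axis, by fitting the blue band in all three cameras.

Run:
```python
from h import *
s=env.state(); V=[]
A=np.eye(4);A[:3,:3]=Ro.from_euler('xyz',s["tcp_rot"]).as_matrix();A[:3,3]=s["eef_pos"]
for c,b in(("top",(305,375,155,215)),("scene",(275,335,200,250)),("wrist",(225,265,150,260))):
    d=env.read_camera(c); T=np.array(d["T"]) if "T" in d else A@np.array(d["mount"])
    h=cv2.cvtColor(d["image"],cv2.COLOR_RGB2HSV); m=((h[...,0]>100)&(h[...,0]<125)&(h[...,1]>140))
    r=np.zeros_like(m); r[b[2]:b[3],b[0]:b[1]]=m[b[2]:b[3],b[0]:b[1]]
    n,l,st,_=cv2.connectedComponentsWithStats(r.astype(np.uint8)); r=l==1+st[1:,4].argmax()
    V.append((d,T,r)); print(c,st[1:,4].max())
t=np.linspace(0,np.pi,121)
def bm(p,d,T):
    P=[]
    for x in np.linspace(-16,16,17):
        P.append(np.c_[np.full(121,x),p[4]*np.cos(t),158-p[5]+p[5]*np.sin(t)])
    P.append(P[0]*[1,.93,1]-[0,0,4]);P.append(P[-2]*[1,.93,1]-[0,0,4])
    q=proj(d,np.vstack(P)@earR(p[3]).T+p[:3]-earR(p[3])@[0,0,158],T).round().astype(int)
    m=np.zeros((384,512),np.uint8); ok=(q>=0).all(1)&(q[:,0]<512)&(q[:,1]<384); m[q[ok,1],q[ok,0]]=1
    return cv2.morphologyEx(m,cv2.MORPH_CLOSE,np.ones((3,3)))
D=[cv2.distanceTransform((~r).astype(np.uint8),2,5) for _,_,r in V]
def cost(p):
    tot=[]
    for (d,T,r),a in zip(V,D):
        m=bm(p,d,T); b=cv2.distanceTransform(1-m,2,5)
        tot.append(np.minimum(a[m>0],8).mean()+np.minimum(b[r],8).mean())
    cost.t=tot; return sum(tot)
p0=np.array([516,-48,172,-.057,62,75.])
for k in range(3):
    sx=np.vstack([p0]+[p0+np.eye(6)[i]*[8,8,8,.05,6,-15][i]*(1 if k<2 else -1) for i in range(6)])
    f=minimize(cost,p0,method="Nelder-Mead",options=dict(initial_simplex=sx,maxiter=300)); p0=f.x; print(p0.round(3),f.fun,np.round(cost.t,2))
for dz in(-8,-4,4,8):
    q=p0.copy(); q[:3]+=earR(q[3])@[0,0,dz]; print(dz,cost(q))
out=[]
for (d,T,r),(x0,y0) in zip(V,((300,130),(255,180),(195,150))):
    im=cv2.resize(d["image"][y0:y0+100,x0:x0+88],None,fx=3,fy=3)
    cs,_=cv2.findContours(bm(p0,d,T),cv2.RETR_CCOMP,cv2.CHAIN_APPROX_NONE)
    for c in cs: cv2.polylines(im,[((c-[x0,y0])*3+1).astype(np.int32)],True,(255,0,0),1)
    out.append(im)
cv2.imwrite("pics/fit2.png",np.hstack(out)[...,::-1])
```

```text
top 606
scene 727
wrist 1746
[ 5.15888e+02 -4.96750e+01  1.63214e+02 -4.30000e-02  5.69460e+01
  6.08240e+01] 0.7613595128059387 [0.31 0.12 0.33]
[ 5.16083e+02 -4.97980e+01  1.62872e+02 -5.10000e-02  5.67390e+01
  6.05970e+01] 0.7462682127952576 [0.3  0.12 0.32]
[ 5.15890e+02 -4.97970e+01  1.63145e+02 -4.90000e-02  5.67590e+01
  6.12060e+01] 0.7352200746536255 [0.29 0.12 0.32]
-8 1.2449626
-4 0.87938046
4 0.9450366
8 1.2921761
```

View pics/fit2.png

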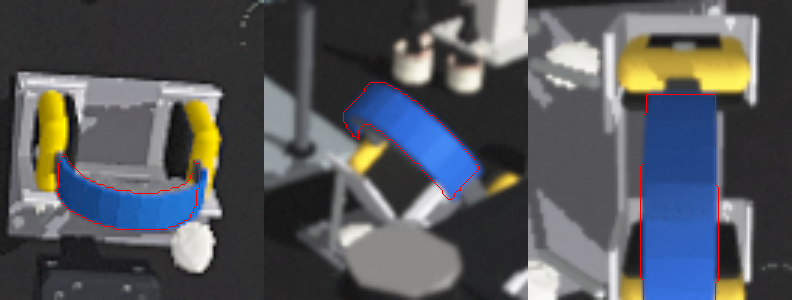

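The contours match the band in all three views. The crown is at (516,-50,163) with yaw -0.05.

Run:
```python
from h import *
E=earR(-.05); c=np.array([516,-49.8,163.2])
goal(c+E@[0,0,60],E@F)
goal(c+E@[0,0,-11],E@F)
```

```text
row [-0.0273, 0.2284, 0.2959, 0.0007, 0.0018, -0.0004] rows needed 2.7 0.0
row [-0.0266, 0.2281, 0.5325, 0.0007, 0.0018, -0.0004] rows needed 4.2 0.0
```

{"method": "send_rows", "body": {"moves": [[[-0.027, 0.228, 0.2, 0, 0.002, 0], [-0.027, 0.228, 0.25, 0, 0.002, 0], [-0.027, 0.228, 0.28, 0, 0.002, 0], [-0.027, 0.228, 0.296, 0, 0.002, 0], [-0.027, 0.228, 0.296, 0, 0.002, 0], [-0.027, 0.228, 0.35, 0, 0.002, 0], [-0.027, 0.228, 0.4, 0, 0.002, 0], [-0.027, 0.228, 0.45, 0, 0.002, 0], [-0.027, 0.228, 0.49, 0, 0.002, 0], [-0.027, 0.228, 0.52, 0, 0.002, 0], [-0.027, 0.228, 0.532, 0, 0.002, 0], [-0.027, 0.228, 0.532, 0, 0.002, 0]]]}}

```text
t: 4.08
eef_pos: [522.8, -49.7, 153.1]
tcp_rot: [3.141, -0.61, -0.05]
ft_force: [-0.7, 0.4, -0.4]
opening: 1.004
```

Run:
```python
from h import *
E=earR(-.05); c=np.array([516,-49.8,163.2])
s=env.state(); print(s["eef_pos"],s["ft_force"],c+E@[0,0,-11])
d=env.read_camera("wrist"); e=env.read_camera("scene")
a=cv2.resize(d["image"],(400,300)); b=cv2.resize(e["image"][160:280,230:390],(400,300))
cv2.imwrite("pics/g.png",np.hstack([a,b])[...,::-1])
```

```text
[522.75826478 -49.66650308 153.12349143] [-0.71677633  0.42793671 -0.36752055] [522.30145577 -50.11533561 154.18932751]
```

View pics/g.png

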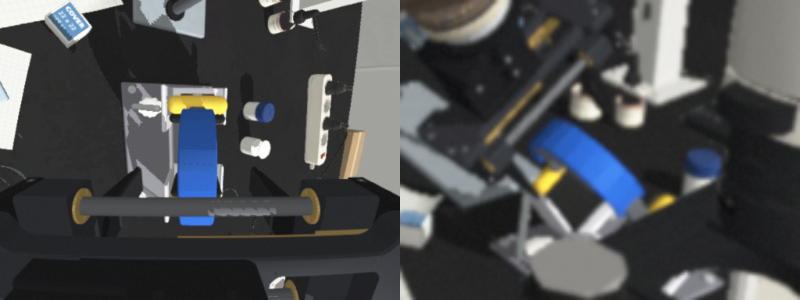

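The band sits centred between the fingers: wrist view column 197, with the finger edges at about 136 and 258. I'll back off 1 mm and close.

{"method": "send_rows", "body": {"moves": [[[0, 0, -0.004, 0, 0, 0], [0, 0, -0.004, 0, 0, 0], [0, 0, -0.004, 0, 0, 0], [0, 0, -0.004, 0, 0, 0], [0, 0, -0.004, 0, 0, 0], [0, 0, -0.004, 0, 0, 0], [0, 0, -0.004, 0, 0, 0], [0, 0, -0.004, 0, 0, 0], [0, 0, -0.004, 0, 0, 0], [0, 0, -0.004, 0, 0, 0]]], "grip": 1}}

```text
t: 5.02
eef_pos: [521.4, -50.8, 155.1]
tcp_rot: [3.141, -0.611, -0.053]
ft_force: [0.3, -0.3, 0.3]
opening: 0.362
```

{"method": "send_rows", "body": {"moves": [[[0, 0, 0, 0, 0, 0], [0, 0, 0, 0, 0, 0], [0, 0, 0, 0, 0, 0], [0, 0, 0, 0, 0, 0], [0, 0, -0.02, 0, 0, 0], [0, 0, -0.05, 0, 0, 0], [0, 0, -0.1, 0, 0, 0], [0, 0, -0.17, 0, 0, 0], [0, 0, -0.24, 0, 0, 0], [0, 0, -0.3, 0, 0, 0], [0, 0, -0.34, 0, 0, 0], [0, 0, -0.34, 0, 0, 0]]]}}

```text
t: 6.02
eef_pos: [462.6, -47.5, 238.2]
tcp_rot: [3.141, -0.61, -0.052]
ft_force: [0.2, 0.5, -1.8]
opening: 0.335
```

Run:
```python
from h import *
s=env.state(); print(s["eef_pos"],s["tcp_rot"],s["ft_force"],s["moment"],s["opening"])
B=[602.5,245,184.]
Rt=Ro.from_euler('z',np.pi/2-.087).as_matrix()@F
# refine the bar: outline in the top picture, line through its middle
d=env.read_camera("top"); o=env.outline_of("top","rail")
for q in o[:2]: print(q["xy"],q["confidence"],q["region"].sum())
goal([480,100,380],Ro.from_euler('zy',[.7,-.2]).as_matrix()@F)
goal([602.5,245,340],Rt)
e=env.read_camera("scene")
a=cv2.resize(d["image"][90:240,150:350],(400,300)); b=cv2.resize(e["image"][100:280,190:430],(400,300))
cv2.imwrite("pics/l.png",np.hstack([a,b])[...,::-1])
```

```text
[462.61423271 -47.48993792 238.16546191] [ 3.14145086 -0.60992454 -0.05222704] [ 0.20016191  0.49993636 -1.79132229] [0.01000552 0.6026901  0.02435744] 0.33549680231399603
[226.0, 174.4] 0.89 4073
[330.0, 197.5] 0.64 1344
row [0.2966, -0.4934, -0.3655, 0.1056, -0.2479, -0.4694] rows needed 4.9 6.8
row [0.5332, -0.9974, -0.0368, 0.2994, -0.309, -0.944] rows needed 8.1 13.0
```

View pics/l.png

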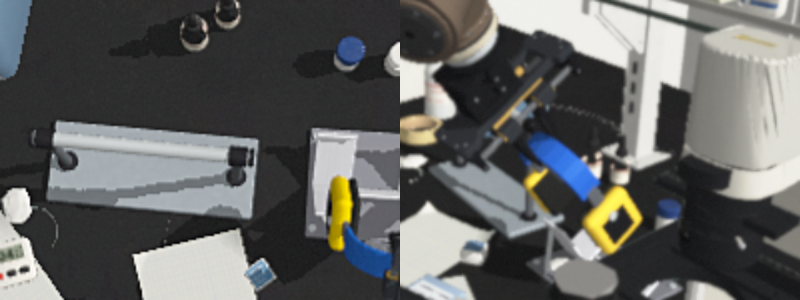

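The ear defenders are held and clear of the stand, with both cups visible. Next I'll raise and turn them over the rail.

{"method": "send_rows", "body": {"moves": [[[0.1, -0.1, -0.3, 0.03, -0.06, -0.1], [0.2, -0.25, -0.38, 0.06, -0.12, -0.2], [0.3, -0.5, -0.4, 0.1, -0.25, -0.47], [0.3, -0.5, -0.4, 0.1, -0.25, -0.47], [0.3, -0.5, -0.4, 0.1, -0.25, -0.47], [0.3, -0.5, -0.4, 0.1, -0.25, -0.47], [0.3, -0.5, -0.4, 0.1, -0.25, -0.47], [0.3, -0.5, -0.4, 0.1, -0.25, -0.47], [0.3, -0.5, -0.4, 0.1, -0.25, -0.47], [0.3, -0.5, -0.4, 0.1, -0.25, -0.47]]]}}

```text
t: 7.0
eef_pos: [476.5, 103.7, 386.4]
tcp_rot: [3.013, -0.148, 0.709]
ft_force: [0.3, -0.4, -1.0]
opening: 0.337
```

Run:
```python
from h import *
Rt=Ro.from_euler('z',np.pi/2-.087).as_matrix()@F
goal([602.5,245,390],Rt)
```

```text
row [0.6203, -0.0937, 0.069, 0.1143, -0.0578, -0.4976] rows needed 4.5 6.5
```

{"method": "send_rows", "body": {"moves": [[[0.1, -0.02, 0.01, 0.02, -0.01, -0.1], [0.2, -0.03, 0.02, 0.04, -0.02, -0.18], [0.32, -0.05, 0.03, 0.06, -0.03, -0.26], [0.44, -0.07, 0.045, 0.08, -0.04, -0.34], [0.54, -0.08, 0.06, 0.1, -0.05, -0.42], [0.62, -0.094, 0.069, 0.114, -0.058, -0.498], [0.62, -0.094, 0.069, 0.114, -0.058, -0.498], [0.62, -0.094, 0.069, 0.114, -0.058, -0.498], [0.62, -0.094, 0.069, 0.114, -0.058, -0.498], [0.62, -0.094, 0.069, 0.114, -0.058, -0.498]]]}}

```text
t: 7.83
eef_pos: [601.9, 242.7, 391.1]
tcp_rot: [3.139, 0.004, 1.479]
ft_force: [0.1, -0.3, -1.6]
opening: 0.335
```

Run:
```python
from h import *
s=env.state(); print(s["eef_pos"],s["tcp_rot"],s["ft_force"],s["opening"])
A=np.eye(4);A[:3,:3]=Ro.from_euler('xyz',s["tcp_rot"]).as_matrix();A[:3,3]=s["eef_pos"]
E=A[:3,:3]@F; cr=A[:3,3]+E@[0,0,11.]   # expected crown
pts=np.array([[0,0,0],[0,0,-158],[0,-75,-130],[0,75,-130]])@E.T+cr
bar=np.array([[613,363,175],[592,127,175],[602.5,245,184]])
out=[]
for c in("scene","wrist"):
    d=env.read_camera(c);T=np.array(d["T"]) if "T" in d else A@np.array(d["mount"])
    im=cv2.resize(d["image"],(1024,768))
    for P,k in((pts,(255,0,0)),(bar,(0,255,0))):
        for q in proj(d,P,T): cv2.circle(im,tuple((q*2).astype(int).tolist()),3,k,-1)
    im=im[60:660,250:650] if c=="scene" else cv2.resize(im,(400,300))
    if c=="wrist": im=np.vstack([im,np.zeros((300,400,3),np.uint8)])
    out.append(im)
d=env.read_camera("top"); im=cv2.resize(d["image"],(1024,768))
for P,k in((pts,(255,0,0)),(bar,(0,255,0))):
    for q in proj(d,P): cv2.circle(im,tuple((q*2).astype(int).tolist()),3,k,-1)
out[1][300:]=im[180:480,270:670]
cv2.imwrite("pics/o.png",np.hstack(out)[...,::-1])
```

```text
[601.90972607 242.68400345 391.14873186] [3.13860177 0.00352844 1.47928264] [ 0.07739522 -0.34852252 -1.61785843] 0.3352477194306338
```

View pics/o.png

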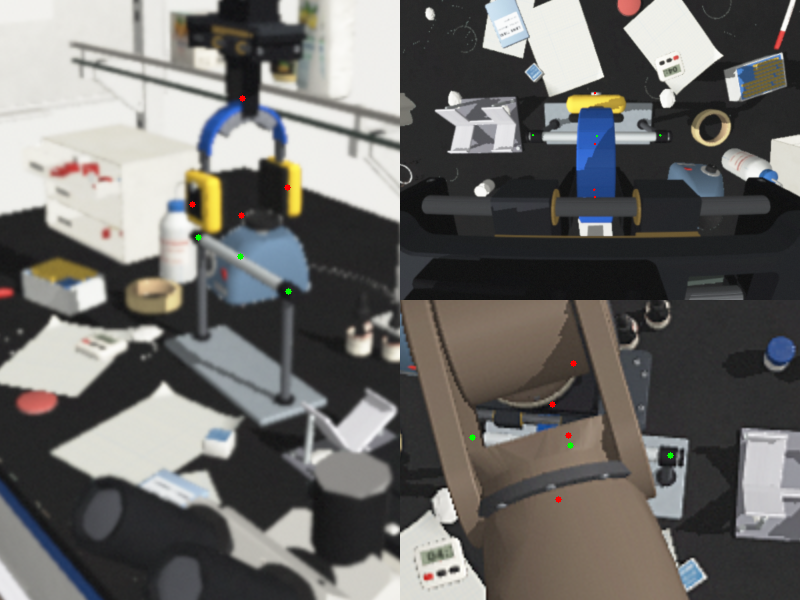

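The bar points project onto the bar in the scene and wrist views, and the ear defenders hang upright and centred over it. I'll descend to just above contact.

{"method": "send_rows", "body": {"moves": [[[0, 0, 0.07, 0, 0, 0], [0, 0, 0.15, 0, 0, 0], [0, 0, 0.23, 0, 0, 0], [0, 0, 0.31, 0, 0, 0], [0, 0, 0.38, 0, 0, 0], [0, 0, 0.44, 0, 0, 0], [0, 0, 0.49, 0, 0, 0], [0, 0, 0.53, 0, 0, 0], [0, 0, 0.56, 0, 0, 0], [0, 0, 0.58, 0, 0, 0], [0, 0, 0.58, 0, 0, 0], [0, 0, 0.58, 0, 0, 0]]]}}

```text
t: 8.98
eef_pos: [602.8, 242.0, 217.7]
tcp_rot: [3.138, 0.005, 1.482]
ft_force: [-0.3, 1.2, -1.9]
opening: 0.334
```

Run:
```python
from h import *
s=env.state(); print(s["eef_pos"],s["tcp_rot"],s["ft_force"],s["opening"])
d=env.read_camera("scene"); w=env.read_camera("wrist")
a=cv2.resize(d["image"][120:240,200:320],(500,500),interpolation=2)
b=np.vstack([cv2.resize(w["image"],(300,225)),np.zeros((275,300,3),np.uint8)])
cv2.imwrite("pics/n.png",np.hstack([a,b])[...,::-1])
```

```text
[602.84793623 242.04460319 217.73336524] [3.13811449 0.00507379 1.48160286] [-0.31313312  1.17585883 -1.85581962] 0.3339925703072823
```

View pics/n.png

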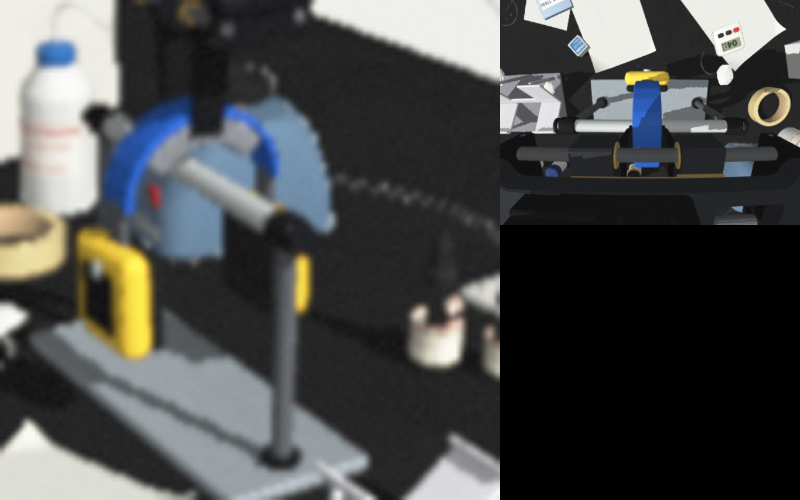

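The bar passes through the arch with one cup on each side and the cushion just above it; the finger ends above the cushion's underside. I'll lower slowly now.

{"method": "send_rows", "body": {"moves": [[[0, 0, 0.008, 0, 0, 0], [0, 0, 0.016, 0, 0, 0], [0, 0, 0.022, 0, 0, 0], [0, 0, 0.027, 0, 0, 0], [0, 0, 0.032, 0, 0, 0], [0, 0, 0.036, 0, 0, 0], [0, 0, 0.04, 0, 0, 0], [0, 0, 0.043, 0, 0, 0], [0, 0, 0.046, 0, 0, 0], [0, 0, 0.046, 0, 0, 0]]]}}

```text
t: 9.92
eef_pos: [602.7, 242.0, 203.3]
tcp_rot: [3.139, 0.005, 1.482]
ft_force: [-1.1, 0.2, -1.3]
opening: 0.332
```

{"method": "send_rows", "body": {"moves": [[[0, 0, 0.002, 0, 0, 0], [0, 0, 0.004, 0, 0, 0], [0, 0, 0.006, 0, 0, 0], [0, 0, 0.006, 0, 0, 0]]]}}

```text
t: 10.25
eef_pos: [602.7, 242.0, 201.6]
tcp_rot: [3.139, 0.005, 1.482]
ft_force: [0.2, 0.5, -1.3]
opening: 0.333
```

{"method": "send_rows", "body": {"moves": [[[0, 0, 0.002, 0, 0, 0], [0, 0, 0.004, 0, 0, 0], [0, 0, 0.006, 0, 0, 0], [0, 0, 0.006, 0, 0, 0]]]}}

```text
t: 10.58
eef_pos: [602.9, 242.0, 201.1]
tcp_rot: [3.138, 0.005, 1.482]
ft_force: [-2.6, -1.2, 8.1]
opening: 0.333
```

{"method": "send_rows", "body": {"moves": [[[0, 0, 0.002, 0, 0, 0], [0, 0, 0.004, 0, 0, 0], [0, 0, 0.004, 0, 0, 0]]]}}

```text
t: 10.83
eef_pos: [602.9, 242.0, 201.0]
tcp_rot: [3.137, 0.005, 1.482]
ft_force: [-5.5, -2.4, 16.5]
opening: 0.335
```

Contact shows in the wrist force: up 16 N, against -1.3 N hanging free. I'll ease off until the load is light and then open half way.

{"method": "send_rows", "body": {"moves": [[[0, 0, -0.003, 0, 0, 0], [0, 0, -0.006, 0, 0, 0], [0, 0, -0.007, 0, 0, 0], [0, 0, -0.007, 0, 0, 0], [0, 0, -0.007, 0, 0, 0]]]}}

```text
t: 11.25
eef_pos: [602.8, 242.0, 201.1]
tcp_rot: [3.138, 0.005, 1.482]
ft_force: [-1.8, -1.8, 5.7]
opening: 0.336
```

{"method": "send_rows", "body": {"moves": [[[0, 0, -0.003, 0, 0, 0], [0, 0, -0.003, 0, 0, 0], [0, 0, -0.003, 0, 0, 0]]]}}

```text
t: 11.5
eef_pos: [602.7, 242.0, 201.2]
tcp_rot: [3.139, 0.006, 1.482]
ft_force: [0.3, -0.5, -1.0]
opening: 0.332
```

{"method": "send_rows", "body": {"moves": [[[0, 0, 0, 0, 0, 0], [0, 0, 0, 0, 0, 0], [0, 0, 0, 0, 0, 0], [0, 0, 0, 0, 0, 0], [0, 0, 0, 0, 0, 0], [0, 0, 0, 0, 0, 0], [0, 0, 0, 0, 0, 0], [0, 0, 0, 0, 0, 0]]], "grip": -0.1}}

```text
t: 12.17
eef_pos: [602.8, 242.0, 201.7]
tcp_rot: [3.139, 0.005, 1.482]
ft_force: [0.2, 0.3, 0.3]
opening: 0.549
```

Run:
```python
from h import *
s=env.state(); print(s["eef_pos"],s["ft_force"],s["opening"])
d=env.read_camera("scene"); w=env.read_camera("wrist")
a=cv2.resize(d["image"][120:240,200:320],(500,500),interpolation=2)
b=np.vstack([cv2.resize(w["image"],(300,225)),np.zeros((275,300,3),np.uint8)])
cv2.imwrite("pics/r.png",np.hstack([a,b])[...,::-1])
```

```text
[602.75985902 241.96729371 201.66822613] [0.23355083 0.32629716 0.33593719] 0.5491977088882446
```

View pics/r.png

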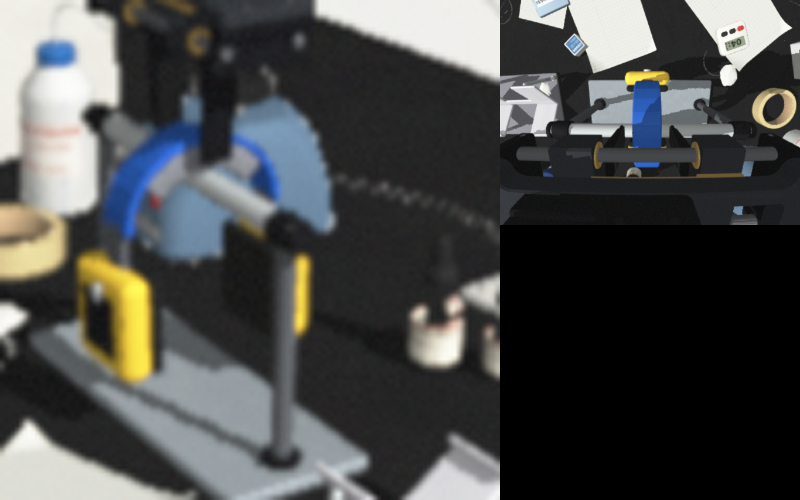

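The fingers are open and clear of the band, the force is about zero, and the crown rests on the bar. I'll retreat straight up, slowly at first.

{"method": "send_rows", "body": {"moves": [[[0, 0, -0.01, 0, 0, 0], [0, 0, -0.03, 0, 0, 0], [0, 0, -0.06, 0, 0, 0], [0, 0, -0.1, 0, 0, 0], [0, 0, -0.16, 0, 0, 0], [0, 0, -0.24, 0, 0, 0], [0, 0, -0.32, 0, 0, 0], [0, 0, -0.4, 0, 0, 0], [0, 0, -0.48, 0, 0, 0], [0, 0, -0.5, 0, 0, 0], [0, 0, -0.5, 0, 0, 0], [0, 0, -0.5, 0, 0, 0]]]}}

```text
t: 13.27
eef_pos: [602.2, 242.7, 351.3]
tcp_rot: [3.139, 0.005, 1.482]
ft_force: [-0.0, 0.1, 0.1]
opening: 0.547
```

{"method": "send_rows", "body": {"moves": [[[0, 0, 0, 0, 0, 0], [0, 0, 0, 0, 0, 0], [0, 0, 0, 0, 0, 0], [0, 0, 0, 0, 0, 0], [0, 0, 0, 0, 0, 0], [0, 0, 0, 0, 0, 0], [0, 0, 0, 0, 0, 0], [0, 0, 0, 0, 0, 0], [0, 0, 0, 0, 0, 0], [0, 0, 0, 0, 0, 0], [0, 0, 0, 0, 0, 0], [0, 0, 0, 0, 0, 0]]]}}

```text
t: 14.27
eef_pos: [602.4, 242.8, 351.7]
tcp_rot: [3.139, 0.005, 1.482]
ft_force: [-0.3, 0.3, 0.6]
opening: 0.547
```

Run:
```python
from h import *
s=env.state(); print(s["t"],s["eef_pos"],s["ft_force"])
d=env.read_camera("scene"); w=env.read_camera("wrist")
for i in range(6): e=env.read_camera("scene")
print("change", np.abs(e["image"][120:240,200:320].astype(int)-d["image"][120:240,200:320]).max())
a=cv2.resize(e["image"][100:240,190:330],(400,400),interpolation=2); b=cv2.resize(w["image"],(400,300)); b=np.vstack([b,np.zeros((100,400,3),np.uint8)])
cv2.imwrite("pics/f.png",np.hstack([a,b])[...,::-1])
```

```text
14.2667 [602.38234276 242.83539179 351.6688723 ] [-0.3119021   0.29521348  0.61187658]
change 9
```

View pics/f.png

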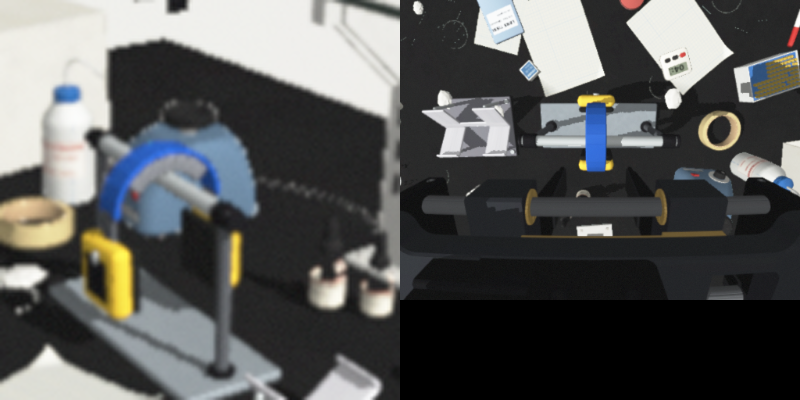

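The ear defenders hang still across the middle of the bar, one cup on each side, at wrist-view column 596 against about 599 for the bar's middle. The gripper is well clear, and the timer and box are where they were.

```bash
python3 -c "
from cell import env
print(env.job_done())"
```

```text
the job is handed in; nothing more can be done
None
```

The ear defenders are off the stand and hanging over the middle of the rail's bar, with one cup on each side. I gripped them across the crown, drew them off along their own axis and turned them over the rail. I lowered them slowly onto the bar, let go and backed the arm straight up.

- **Hanging still:** the last pictures show them level, within a few millimetres of the bar's middle. Scene pictures 0.3 s or more apart differed only by noise-level pixel changes.
- **Robot clear:** the gripper is about 150 mm above, and the wrist force reads about zero.
- **Other things:** the timer and the cover glass box look undisturbed in the last wrist picture; I checked them by eye only.
- **Time and force:** the clock read about 15 s of the 43 s allowed. The highest wrist force I read was about 17 N, while seating them, and I eased that to almost nothing before opening the fingers.

One check disagreed: the crown touched the bar about 4 mm higher than I had predicted. I went by the measured force there, and the fingertips still stayed above the bar.

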